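Unload the five-cavity wax mould into the pattern tray

ROBOT

A 6-joint arm with a two-finger parallel gripper is mounted at the origin on the work surface. World frame = base frame: x ahead of the robot, y to its left, z up, the work surface at z = 0. Lengths are in mm, angles in rad, forces in N, time in s.
With the tool pointing down it reaches from about 350 to 850 mm from the base axis. Payload 8.1 kg.
Tool frame: the origin (TCP) lies at the very end of the fingers, on their centre line; the grasp point (between the pads) lies 19 mm behind it (bot.grip_depth is the distance from the TCP to the grasp point, in mm); z points along the fingers, y is the line along which they close (so a half turn about z gives the same grasp; the last joint's range is limited). The gripper opens to 93 mm and grips with 3 to 60 N. Pads are 15 mm wide; open, the fingers measure 128 mm over their backs; the gripper's body (75 mm by 188 mm) begins 65 mm behind the grasp point.
Start: joints at [1.262, 0.13, 1.488, -0, 1.523, -0.085], TCP at [133.139, 585.046, 218.635] pointing down, gripper open.
Joint ranges: [-2.96, 2.96], [-0.89, 2.26], [0.02, 2.5], [-1.34, 4.48], [0, 2.73], [-2.66, 2.66]. Speed limits (rad/s): [2.39, 2.39, 2.79, 3.14, 3.14, 3.14].

INTERFACE

Orientations are given as a unit quaternion [w, x, y, z].
In Python, from cell import get_state, cams, bot gives the robot as it stands.
- The arm moves only by the tool step_arm, never from a script. Its argument "targets" is a list of rows, each a list of 7 numbers: the shift along the world's x, y, z in mm, then the turn, a rotation vector about the world's x, y, z in rad, then the opening, from 0 (shut) to 1 (fully open). In form: [[x, y, z, wx, wy, wz, grip], ...]. A call has 1 to 8 rows; each row shifts and turns the commanded pose from where the row before left it; what a row does not reach is not made up. A row lasts 1/10 s, in which the tool goes at most 50 mm and 8.59 degrees, less where a joint would pass 70% of its speed; a pose out of reach is approached as far as the arm can. A call is refused whole if a number of a shift passes 50 or a number of a turn 0.15, either way. A call with a gripper value outside its range is refused whole. The fingers move at their own pace and stop on an object; "newtons" is the grip in N (left out, the last holds). Time passes only in rows, so rows that do not move let the fingers close. It gives the time, the measured TCP pose, the force, the opening and the grip force at its end, in the units of the state.
- get_state(): the state, without advancing time (a new reading comes with each control period).
- cams.capture(name): name is "scene" or "top"; returns a dict with "img" (420x560x3 uint8, blue, green, red), "intrinsics" (3x3 intrinsics, pixels), "T" (4x4, takes a point from camera to world coordinates). Camera axes: x right, y down, z forward; pixel columns grow to the right and rows downward; lengths in mm; the calibration is good to about 2 mm. A picture is of the moment at which its call begins. There is no depth.
- bot.job_done(): hands the job in; it is judged then, once.
The state is a dict: "t": time; "joint_positions": joint angles; "dq": joint speeds; "joint_efforts": joint torques, N m; "eef_pos": TCP position; "eef_rot": TCP orientation; "wrist_force": force on the tool from outside, world axes, zero at the start; "ft_torque": the same for the moment, N m; "opening": finger opening in mm; "grasp_force": force on a finger pad.
Only numpy, scipy, OpenCV 4.12 (cv2) and the standard library are available. Lean on these libraries where they do the work, as an engineer would, in place of code of your own. Each camera call takes 0.05 s, during which the arm holds its last target. There are 200 camera calls.

TASK

The wax has set: lift the mould's hinged cover by its black ball and lay it back past upright, take every wax pattern out of its cavity and lay each flat, sprue up, in an empty compartment of the plywood tray with the ones already there, then shut the mould's cover fully. The wax is soft: pinch it with less than 20 newtons (jerky carrying presses on it too) and set it down rather than let it drop. Leave the flask, jar, ring clamp and hammer where they are.

Things in the scene. Friction and masses are not known exactly. Their poses are not given: they have to be found in the camera images.
- mould: lower block of a five-cavity aluminium wax mould, screwed to the bench: 120 (own x) x 276 (own y) x 42 mm (z), origin at the centre of its underside, flat parting face on top at 42 mm. Its x points from the ball-handle side to the hinge side. Five cavities in a row along y (see mould_cavity); hinge axis along y at x = +67 mm, z = 42.5 mm.
- mould_cavity (a point): centre of the middle cavity's floor, 33 mm above the bench, at x = -12 mm, y = 0 in the mould's frame. The cavities lie at mould y = -104, -52, 0, 52, 104 mm, each 49 (x) x 37 (y) mm and 9 mm deep, so that a pattern's plate is flush with the parting face and its sprue stands up.
- cover (a joint): the mould's hinged aluminium cover, 120 x 276 x 18 mm, 0.6 kg, with a 22 mm hole over each cavity where the sprue's tip shows: 0 rad = shut flat on the block, grows as the ball side is lifted, stop at 2.0 rad (leaning back past upright). The stiff hinge holds it at any angle; lifting or shutting takes under 8 N at the ball.
- cover_ball (a point): centre of the cover's black ball handle, diameter 24 mm, on a 10 mm rod at the middle of the free edge; it swings with the cover, 165 mm from the hinge axis (and 9 mm above it when shut: 51 mm above the bench; about 190 mm above the bench when fully open). Pinched lightly (10 to 15 N) along the hinge axis it pivots between the fingers, which may go on pointing down.
- tray: loose plywood pattern tray 132 (own x) x 256 (own y) x 16 mm, 0.5 kg, origin at the centre of its underside; 2 x 4 compartments with centres at x = -32, 32 mm and y = -94.5, -31.5, 31.5, 94.5 mm, each 60 (x) x 59 (y) mm inside; walls and partitions 4 mm thick, 16 mm high over all; its floor is 4 mm above the bench.
- wax1: blue-green wax pattern of a plate buckle, about 18 g: plate 46 (own x) x 34 (y) x 9 mm with a round sprue, diameter 10 mm, 25 mm tall, in the middle of its back (34 mm over all). Origin: centre of the plate's underside, z up the sprue. At the start in the mould's cavity at y = -104 mm, its long side along the mould's x; absent in some starts (that cavity is then empty).
- wax2: blue-green wax pattern of a plate buckle, about 18 g: plate 46 (own x) x 34 (y) x 9 mm with a round sprue, diameter 10 mm, 25 mm tall, in the middle of its back (34 mm over all). Origin: centre of the plate's underside, z up the sprue. At the start in the mould's cavity at y = -52 mm, its long side along the mould's x; absent in some starts (that cavity is then empty).
- wax3: blue-green wax pattern of a plate buckle, about 18 g: plate 46 (own x) x 34 (y) x 9 mm with a round sprue, diameter 10 mm, 25 mm tall, in the middle of its back (34 mm over all). Origin: centre of the plate's underside, z up the sprue. At the start in the mould's cavity at y = 0 mm, its long side along the mould's x; absent in some starts (that cavity is then empty).
- wax4: blue-green wax pattern of a plate buckle, about 18 g: plate 46 (own x) x 34 (y) x 9 mm with a round sprue, diameter 10 mm, 25 mm tall, in the middle of its back (34 mm over all). Origin: centre of the plate's underside, z up the sprue. At the start in the mould's cavity at y = 52 mm, its long side along the mould's x; absent in some starts (that cavity is then empty).
- wax5: blue-green wax pattern of a plate buckle, about 18 g: plate 46 (own x) x 34 (y) x 9 mm with a round sprue, diameter 10 mm, 25 mm tall, in the middle of its back (34 mm over all). Origin: centre of the plate's underside, z up the sprue. At the start in the mould's cavity at y = 104 mm, its long side along the mould's x; absent in some starts (that cavity is then empty).
- done1: blue-green wax pattern of a plate buckle, about 18 g: plate 46 (own x) x 34 (y) x 9 mm with a round sprue, diameter 10 mm, 25 mm tall, in the middle of its back (34 mm over all). Origin: centre of the plate's underside, z up the sprue. From the last shot: already in the tray's compartment at x = -32, y = -94.5 mm; absent in some starts.
- done2: blue-green wax pattern of a plate buckle, about 18 g: plate 46 (own x) x 34 (y) x 9 mm with a round sprue, diameter 10 mm, 25 mm tall, in the middle of its back (34 mm over all). Origin: centre of the plate's underside, z up the sprue. From the last shot: already in the tray's compartment at x = -32, y = 31.5 mm; absent in some starts.
- done3: blue-green wax pattern of a plate buckle, about 18 g: plate 46 (own x) x 34 (y) x 9 mm with a round sprue, diameter 10 mm, 25 mm tall, in the middle of its back (34 mm over all). Origin: centre of the plate's underside, z up the sprue. From the last shot: already in the tray's compartment at x = 32, y = -31.5 mm; absent in some starts.
- done4: blue-green wax pattern of a plate buckle, about 18 g: plate 46 (own x) x 34 (y) x 9 mm with a round sprue, diameter 10 mm, 25 mm tall, in the middle of its back (34 mm over all). Origin: centre of the plate's underside, z up the sprue. From the last shot: already in the tray's compartment at x = 32, y = 94.5 mm; absent in some starts.
- flask: steel casting flask, open cup of diameter 64 mm, 60 mm tall; bystander. Origin: centre of its underside.
- jar: small jar, diameter 48 mm, 55 mm tall; bystander. Origin: centre of its underside.
- ring_clamp: wooden ring clamp lying on the bench, 100 (x) x 26 x 22 mm (the brass band 27 mm); bystander. Origin: centre of its underside.
- hammer: small hammer lying on the bench, 200 mm long along its x, about 70 mm over the head; bystander.
Mind the look-alikes: they are no part of the job. What is shaped like the done3 but orange or red is not meant.

How it is judged (in metres and radians):
On the way, in this order (a step that is already met when the one before it is completed fails the run):
1. the mould's cover is laid back past upright (over 1.5 rad) (value of joint cover above 1.5 rad), for 0.2 s.
2. every wax pattern lies flat in a compartment of the tray, sprue up, with the cover still open (value of joint cover above 0.6 rad and x of wax1 in the frame of tray between -0.062 and 0.062 m and y of wax1 in the frame of tray between -0.124 and 0.124 m and z of wax1 in the frame of tray between 0 and 0.0085 m and angle between each of wax1, wax2, wax3, wax4, wax5, done1, done2, done3, done4's own z axis and vertical below 0.12 rad and x of wax2 in the frame of tray between -0.062 and 0.062 m and y of wax2 in the frame of tray between -0.124 and 0.124 m and z of wax2 in the frame of tray between 0 and 0.0085 m and x of wax3 in the frame of tray between -0.062 and 0.062 m and y of wax3 in the frame of tray between -0.124 and 0.124 m and z of wax3 in the frame of tray between 0 and 0.0085 m and x of wax4 in the frame of tray between -0.062 and 0.062 m and y of wax4 in the frame of tray between -0.124 and 0.124 m and z of wax4 in the frame of tray between 0 and 0.0085 m and x of wax5 in the frame of tray between -0.062 and 0.062 m and y of wax5 in the frame of tray between -0.124 and 0.124 m and z of wax5 in the frame of tray between 0 and 0.0085 m and x of done1 in the frame of tray between -0.062 and 0.062 m and y of done1 in the frame of tray between -0.124 and 0.124 m and z of done1 in the frame of tray between 0 and 0.0085 m and x of done2 in the frame of tray between -0.062 and 0.062 m and y of done2 in the frame of tray between -0.124 and 0.124 m and z of done2 in the frame of tray between 0 and 0.0085 m and x of done3 in the frame of tray between -0.062 and 0.062 m and y of done3 in the frame of tray between -0.124 and 0.124 m and z of done3 in the frame of tray between 0 and 0.0085 m and x of done4 in the frame of tray between -0.062 and 0.062 m and y of done4 in the frame of tray between -0.124 and 0.124 m and z of done4 in the frame of tray between 0 and 0.0085 m), for 0.2 s.
3. the cover is shut again (value of joint cover below 0.05 rad), for 0.2 s.
At the end, for the whole second after the job is handed in: the cover is shut (joint under 0.05 rad) and every wax pattern, new and earlier, lies in the tray, flat on a compartment's floor (underside within 4.5 mm of it), its sprue upright within 0.12 rad, one to a compartment (two do not fit) (value of joint cover below 0.05 rad and x of wax1 in the frame of tray between -0.062 and 0.062 m and y of wax1 in the frame of tray between -0.124 and 0.124 m and z of wax1 in the frame of tray between 0 and 0.0085 m and angle between each of wax1, wax2, wax3, wax4, wax5, done1, done2, done3, done4's own z axis and vertical below 0.12 rad and x of wax2 in the frame of tray between -0.062 and 0.062 m and y of wax2 in the frame of tray between -0.124 and 0.124 m and z of wax2 in the frame of tray between 0 and 0.0085 m and x of wax3 in the frame of tray between -0.062 and 0.062 m and y of wax3 in the frame of tray between -0.124 and 0.124 m and z of wax3 in the frame of tray between 0 and 0.0085 m and x of wax4 in the frame of tray between -0.062 and 0.062 m and y of wax4 in the frame of tray between -0.124 and 0.124 m and z of wax4 in the frame of tray between 0 and 0.0085 m and x of wax5 in the frame of tray between -0.062 and 0.062 m and y of wax5 in the frame of tray between -0.124 and 0.124 m and z of wax5 in the frame of tray between 0 and 0.0085 m and x of done1 in the frame of tray between -0.062 and 0.062 m and y of done1 in the frame of tray between -0.124 and 0.124 m and z of done1 in the frame of tray between 0 and 0.0085 m and x of done2 in the frame of tray between -0.062 and 0.062 m and y of done2 in the frame of tray between -0.124 and 0.124 m and z of done2 in the frame of tray between 0 and 0.0085 m and x of done3 in the frame of tray between -0.062 and 0.062 m and y of done3 in the frame of tray between -0.124 and 0.124 m and z of done3 in the frame of tray between 0 and 0.0085 m and x of done4 in the frame of tray between -0.062 and 0.062 m and y of done4 in the frame of tray between -0.124 and 0.124 m and z of done4 in the frame of tray between 0 and 0.0085 m); the robot touches nothing.
It fails at once if a wax pattern is squeezed or pushed by the fingers with more than 20 N (contact force between the fingers and wax1 above 20 N or contact force between the fingers and wax2 above 20 N or contact force between the fingers and wax3 above 20 N or contact force between the fingers and wax4 above 20 N or contact force between the fingers and wax5 above 20 N or contact force between the fingers and done1 above 20 N or contact force between the fingers and done2 above 20 N or contact force between the fingers and done3 above 20 N or contact force between the fingers and done4 above 20 N).
It fails at once if a wax pattern is dropped from more than about 3 cm (it falls free of the fingers faster than 0.8 m/s) ((linear speed of wax1 above 0.8 m/s and contact force between the fingers and wax1 below 0.01 N) or (linear speed of wax2 above 0.8 m/s and contact force between the fingers and wax2 below 0.01 N) or (linear speed of wax3 above 0.8 m/s and contact force between the fingers and wax3 below 0.01 N) or (linear speed of wax4 above 0.8 m/s and contact force between the fingers and wax4 below 0.01 N) or (linear speed of wax5 above 0.8 m/s and contact force between the fingers and wax5 below 0.01 N) or (linear speed of done1 above 0.8 m/s and contact force between the fingers and done1 below 0.01 N) or (linear speed of done2 above 0.8 m/s and contact force between the fingers and done2 below 0.01 N) or (linear speed of done3 above 0.8 m/s and contact force between the fingers and done3 below 0.01 N) or (linear speed of done4 above 0.8 m/s and contact force between the fingers and done4 below 0.01 N)).
It fails at once if a bystander (flask, jar, ring clamp, hammer) is shifted by more than 3 cm (distance of any of flask, jar, ring_clamp, hammer from where it was at the start of the episode above 0.03 m).
Of wax1, wax2, wax3, wax4, wax5 only 3 to 5 are there at a start; the rules pass over those that are not, and their reading is None.
Of done1, done2, done3, done4 only 1 to 3 are there at a start; the rules pass over those that are not, and their reading is None.
At some moment in a run one of tray may be knocked a few centimetres aside while the robot is not near it.
It also fails if it takes over 210 s, if anything falls off the work surface, if the arm or the gripper's body presses on something with over 40 N, if the wrist force passes 120 N, or if a joint passes its speed limit or range.

## Working session

There is one attempt and no reset: what is moved stays moved. The work goes in short steps, Python scripts to look and compute and a tool call to move; the robot and the scene stay as the last step left them, time stands still between calls to the robot, and variables do not carry over. Pictures are saved under pics/ and viewed, at most 14 in all, crops included, and the job is handed in when it is done.

Besides the shell and the picture viewer there is one more tool, called after "Emit:" as name([rows], argument=value, ...), one row to a line, values as JSON. step_arm: Moves the arm, as the interface text tells. Its arguments: {"type":"object","properties":{"targets":{"type":"array"},"newtons":{"type":"number"}},"required":["targets"]}

```bash
mkdir -p pics; cat > h.py <<'E'
import numpy as np, cv2
from cell import get_state, cams, bot
def cap(n,f=None):
    c=cams.capture(n)
    if f: cv2.imwrite('pics/'+f,c['img'])
    return c
def ray(c,uv,z):
    K=np.array(c['intrinsics']);T=np.array(c['T'])
    d=T[:3,:3]@np.linalg.inv(K)@np.array([uv[0],uv[1],1.]);o=T[:3,3]
    return o+d*(z-o[2])/d[2]
def proj(c,P):
    K=np.array(c['intrinsics']);T=np.array(c['T'])
    p=T[:3,:3].T@(np.asarray(P,float)-T[:3,3]);p=K@p
    return p[:2]/p[2]
E
python3 - <<'E'
from h import *
for n in('top','scene'):
    c=cap(n,n+'0.png');print(n,np.round(c['T'],2).tolist(),np.round(c['intrinsics'],1).tolist())
s=get_state();print(s)
E
```

```text
top [[0.08, -0.97, 0.21, 280.56], [-1.0, -0.08, 0.01, -71.61], [0.01, -0.21, -0.98, 1293.63], [0.0, 0.0, 0.0, 1.0]] [[546.2, 0.0, 277.8], [0.0, 546.2, 215.2], [0.0, 0.0, 1.0]]
scene [[-0.87, 0.31, -0.37, 1017.06], [0.49, 0.57, -0.67, 814.1], [0.0, -0.76, -0.65, 892.25], [0.0, 0.0, 0.0, 1.0]] [[460.4, 0.0, 284.6], [0.0, 460.4, 210.0], [0.0, 0.0, 1.0]]
{'t': 0.1, 'joint_positions': array([ 1.26160809e+00,  1.31071146e-01,  1.48912341e+00, -1.17907091e-05,
        1.52305348e+00, -8.53889833e-02]), 'dq': array([-1.31855151e-03, -2.32317172e-03, -2.28290719e-03,  4.56224023e-04,
        1.87185049e-04, -7.93346273e-05]), 'joint_efforts': array([ 2.55804247e-03, -5.61339211e+01, -4.93095624e+01,  7.71346595e-02,
        2.91431823e-02, -8.60390082e-05]), 'eef_pos': array([132.9813043 , 584.55307285, 217.72682758]), 'eef_rot': array([-1.56463040e-04,  1.11665924e-01,  9.93745459e-01, -8.12791651e-04]), 'wrist_force': array([-1.30736677, -0.67753303, -0.11322318]), 'ft_torque': array([-0.01275509,  0.01552425,  0.02692335]), 'grasp_force': 0.0, 'opening': 92.9111339831533}
```

View pics/top0.png

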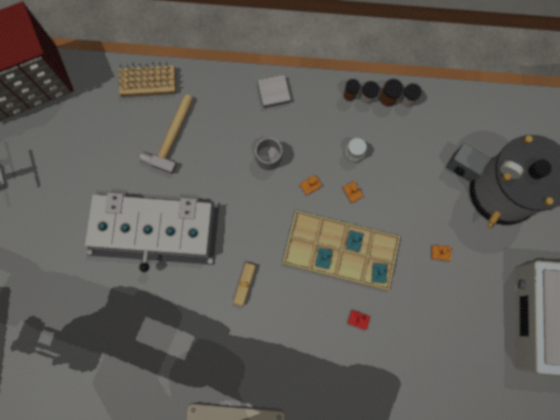

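View pics/scene0.png

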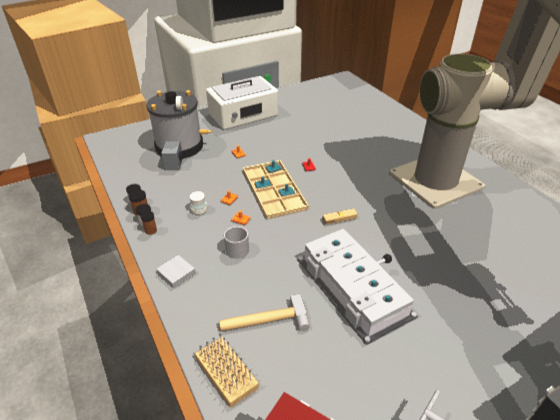

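Top view: the mould is at (150,227) with all five sprue tips showing in row y≈229, and its ball is at (144,267) on the robot side. The tray is at (342,250) with three teal patterns in it. The orange and red ones are look-alikes. Next I measure these in both views.

```bash
cat >> h.py <<'E'
def blobs(m,amin,amax=1e9):
    n,l,s,c=cv2.connectedComponentsWithStats(m.astype(np.uint8))
    return [(tuple(np.round(c[i],1)),int(s[i,4]),l==i) for i in range(1,n) if amin<=s[i,4]<=amax]
def teal(c):
    h=cv2.cvtColor(c['img'],cv2.COLOR_BGR2HSV)
    return (h[...,0]>80)&(h[...,0]<105)&(h[...,1]>90)&(h[...,2]>25)
def two(a,ua,b,ub):
    A=[];B=[]
    for c,u in((a,ua),(b,ub)):
        K=np.array(c['intrinsics']);T=np.array(c['T']);d=T[:3,:3]@np.linalg.inv(K)@np.array([u[0],u[1],1.]);d/=np.linalg.norm(d)
        P=np.eye(3)-np.outer(d,d);A.append(P);B.append(P@T[:3,3])
    x,r,_,_=np.linalg.lstsq(np.vstack(A),np.hstack(B),rcond=None);return x,r
E
python3 - <<'E'
from h import *
t=cap('top');s=cap('scene')
for n,c in(('top',t),('scene',s)):
    print(n)
    for b in blobs(teal(c),12): print(b[0],b[1],np.round(ray(c,b[0],65),0))
    h=cv2.cvtColor(c['img'],cv2.COLOR_BGR2HSV)
    w=(h[...,0]>12)&(h[...,0]<32)&(h[...,1]>60)&(h[...,2]>90)
    w=cv2.morphologyEx(w.astype(np.uint8),cv2.MORPH_CLOSE,np.ones((9,9)))
    for b in blobs(w,1500,12000):
        cs,_=cv2.findContours(b[2].astype(np.uint8),0,2);r=cv2.minAreaRect(cs[0]);bx=cv2.boxPoints(r)
        q=cv2.approxPolyDP(cv2.convexHull(cs[0]),8,True)[:,0]
        print('tray?',b[0],b[1],r[1],[np.round(ray(c,p,16)[:2]).tolist() for p in bx],[np.round(ray(c,p,16)[:2]).tolist() for p in q])
    k=(h[...,2]<32)
    for b in blobs(k,12,200): print('dark',b[0],b[1],np.round(ray(c,b[0],51)))
for n,c,(x,y,w,hh) in(('t',t,(70,180,170,110)),('s',s,(290,220,140,120))):
    cv2.imwrite(f'pics/{n}1.png',cv2.resize(c['img'][y:y+hh,x:x+w],None,fx=4,fy=4,interpolation=cv2.INTER_CUBIC))
E
```

```text
top
(np.float64(102.5), np.float64(225.9)) 24 [483. 339.  65.]
(np.float64(124.9), np.float64(227.7)) 21 [483. 288.  65.]
(np.float64(147.8), np.float64(229.2)) 22 [484. 235.  65.]
(np.float64(170.3), np.float64(230.9)) 24 [484. 184.  65.]
(np.float64(193.0), np.float64(232.4)) 25 [485. 132.  65.]
(np.float64(354.2), np.float64(240.5)) 193 [ 497. -236.   65.]
(np.float64(323.5), np.float64(257.6)) 197 [ 452. -169.   65.]
(np.float64(379.4), np.float64(272.5)) 201 [ 429. -297.   65.]
tray? (np.float64(289.7), np.float64(67.3)) 6649 (459.1819763183594, 52.230323791503906) [[828.0, 417.0], [971.0, 428.0], [973.0, -741.0], [831.0, -728.0]] [[969.0, 428.0], [971.0, -739.0], [941.0, -738.0], [828.0, 362.0]]
tray? (np.float64(339.9), np.float64(248.7)) 5211 (109.38356018066406, 55.78319549560547) [[436.0, -77.0], [569.0, -99.0], [525.0, -355.0], [395.0, -328.0]] [[566.0, -100.0], [525.0, -349.0], [398.0, -327.0], [438.0, -79.0]]
dark (np.float64(352.0), np.float64(87.2)) 99 [ 879. -213.   51.]
dark (np.float64(392.5), np.float64(89.4)) 172 [ 882. -312.   51.]
dark (np.float64(370.1), np.flo
[... 1423 characters left out ...]
float64(189.2)) 2333 (65.74039459228516, 43.37971878051758) [[535.0, -343.0], [367.0, -384.0], [444.0, -61.0], [584.0, -42.0]] [[400.0, -324.0], [448.0, -63.0], [578.0, -83.0], [529.0, -342.0]]
tray? (np.float64(234.5), np.float64(356.7)) 3217 (70.80000305175781, 117.20000457763672) [[952.0, 259.0], [710.0, 98.0], [653.0, 277.0], [886.0, 399.0]] [[669.0, 226.0], [830.0, 370.0], [896.0, 378.0], [914.0, 234.0], [833.0, 181.0]]
dark (np.float64(224.4), np.float64(0.8)) 17 [ -105. -1951.    51.]
dark (np.float64(239.3), np.float64(2.2)) 31 [ -173. -1881.    51.]
dark (np.float64(258.6), np.float64(1.9)) 63 [ -277. -1830.    51.]
dark (np.float64(278.8), np.float64(2.8)) 33 [ -376. -1755.    51.]
```

View pics/t1.png

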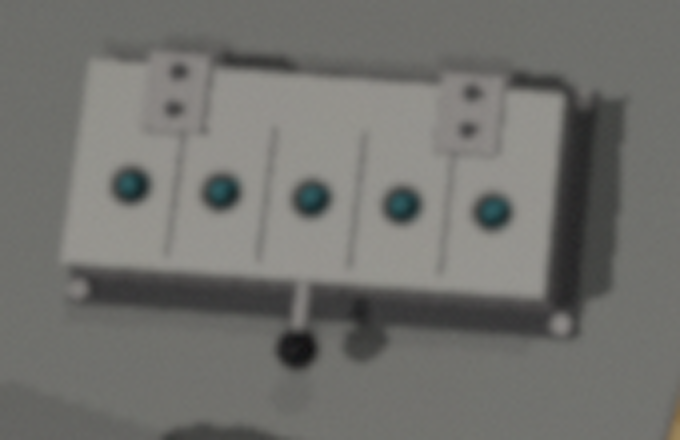

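Teal sprue tips lie at 52 mm spacing along world y, which matches the mould. The tray rectangle measures 252×130 mm. Next I triangulate the ball, sprues and tray poses.

```bash
cat >> h.py <<'E'
def tray(c):
    h=cv2.cvtColor(c['img'],cv2.COLOR_BGR2HSV)
    w=((h[...,0]>12)&(h[...,0]<32)&(h[...,1]>60)&(h[...,2]>90))|teal(c)
    w=cv2.morphologyEx(w.astype(np.uint8),cv2.MORPH_CLOSE,np.ones((9,9)))
    w=cv2.morphologyEx(w,cv2.MORPH_OPEN,np.ones((5,5)))
    out=[]
    for b in blobs(w,3000,12000):
        cs,_=cv2.findContours(b[2].astype(np.uint8),0,2)
        P=np.array([ray(c,p,16)[:2] for p in cs[0][:,0]],np.float32);r=cv2.minAreaRect(P)
        a=r[2] if r[1][0]<r[1][1] else r[2]-90   # angle of short side (tray x)
        if abs(max(r[1])-254)<15: out.append((np.round(r[0],1).tolist(),np.round(r[1],1).tolist(),round(float(np.radians((a+90)%180-90)),3)))
    return out
E
python3 - <<'E'
from h import *
t=cap('top');s=cap('scene')
print(tray(t),tray(s))
f=lambda c,lo,hi:sorted([b[0] for b in blobs(teal(c),10) if lo<b[0][0]<hi[0] and b[0][1]>hi[1]],key=lambda p:p[0])
a=f(t,80,(220,210));b=f(s,320,(400,230))[::-1]
for p,q in zip(a,b): print(p,q,*[np.round(v,1) for v in two(t,p,s,q)])
v=cv2.cvtColor(s['img'],cv2.COLOR_BGR2HSV)[...,2]
for th in(45,55): print([(b[0],b[1],two(t,(144.4,266.6),s,b[0])) for b in blobs((v<th)[245:272,375:400],8)])
for th in(45,55): 
  for b in blobs((v<th)[245:272,375:400],8):
    u=(b[0][0]+375,b[0][1]+245);print(u,b[1],*two(t,(144.4,266.6),s,u))
vt=cv2.cvtColor(t['img'],cv2.COLOR_BGR2HSV)[...,2]
for z,o in((16+0,(0,0)),):pass
print('done',[(np.round(ray(t,b[0],18),0)) for b in blobs(teal(t),100)])
E
```

```text
[([481.7, -214.2], [256.7, 133.3], -0.167)] []
(np.float64(102.4), np.float64(225.8)) (np.float64(387.4), np.float64(297.6)) [484.  341.2  60. ] [0.]
(np.float64(125.0), np.float64(227.6)) (np.float64(373.4), np.float64(282.3)) [484.1 289.1  60. ] [0.1]
(np.float64(147.8), np.float64(229.1)) (np.float64(359.6), np.float64(267.8)) [485.1 236.3  60.5] [0.]
(np.float64(170.3), np.float64(230.9)) (np.float64(347.7), np.float64(254.5)) [484.8 184.8  60.4] [0.4]
(np.float64(193.0), np.float64(232.5)) (np.float64(335.5), np.float64(241.8)) [485.7 132.3  60.4] [0.]
[]
[((np.float64(12.2), np.float64(13.3)), 30, (array([683.82650889,  86.15521695, 663.92555991]), array([233015.44325038])))]
(np.float64(387.2), np.float64(258.3)) 30 [399.21618433 235.9095816   49.8930774 ] [1.61711992]
done [array([ 506., -243.,   18.]), array([ 458., -173.,   18.]), array([ 434., -305.,   18.])]
```

Emit:
step_arm([
  [33,-43.5,0,0,0,0.115,0.6],
  [33,-43.5,0,0,0,0.115,0.6],
  [33,-43.5,0,0,0,0,0.6],
  [33,-43.5,-10,0,0,0,0.6],
  [33,-43.5,-20,0,0,0,0.6],
  [33,-43.5,-25,0,0,0,0.6],
  [33,-43.5,-25,0,0,0,0.6],
  [35,-44,-25,0,0,0,0.6],
], newtons=14)

```text
t: 1.1
eef_pos: [366.1, 279.2, 130.0]
eef_rot: [0.0, -0.003, 1.0, 0.0]
wrist_force: [0.5, 0.1, 0.7]
opening: 55.7
grasp_force: 0.0
```

Emit:
step_arm([
  [0,0,0,0,0,0,0.6],
  [0,0,0,0,0,0,0.6],
])

```text
t: 1.3
eef_pos: [365.4, 279.9, 130.1]
eef_rot: [-0.001, -0.002, 1.0, -0.0]
wrist_force: [0.6, 0.2, -0.5]
opening: 55.7
grasp_force: 0.0
```

Emit:
step_arm([
  [17,-22,0,0,0,0,0.6],
  [16.5,-22,-8,0,0,0,0.6],
  [0,0,-30,0,0,0,0.6],
  [0,0,-30,0,0,0,0.6],
  [0,0,-20,0,0,0,0.6],
  [0,0,-10,0,0,0,0.6],
  [0,0,0,0,0,0,0.6],
])

```text
t: 2.0
eef_pos: [397.7, 237.6, 31.9]
eef_rot: [-0.001, -0.004, 1.0, -0.0]
wrist_force: [0.3, 1.2, 0.3]
opening: 55.8
grasp_force: 0.0
```

Emit:
step_arm([
  [0,0,0,0,0,0,0],
  [0,0,0,0,0,0,0],
  [0,0,0,0,0,0,0],
  [0,0,0,0,0,0,0],
  [0,0,0,0,0,0,0],
  [0,0,0,0,0,0,0],
], newtons=14)

```text
t: 2.6
eef_pos: [399.3, 236.6, 33.0]
eef_rot: [0.0, -0.003, 1.0, -0.0]
wrist_force: [-1.2, -1.4, 5.1]
opening: 22.8
grasp_force: 14.0
```

```bash
python3 -c "
import numpy as np
th=np.arange(0,1.93,.12);x=-165*np.cos(th)+8.5*np.sin(th);z=165*np.sin(th)+8.5*np.cos(th)
x=np.round(x,0);z=np.round(z,0)
print(list(zip(np.diff(x),np.diff(z))))"
```

```text
[(np.float64(2.0), np.float64(20.0)), (np.float64(5.0), np.float64(19.0)), (np.float64(7.0), np.float64(19.0)), (np.float64(9.0), np.float64(18.0)), (np.float64(11.0), np.float64(16.0)), (np.float64(13.0), np.float64(15.0)), (np.float64(14.0), np.float64(14.0)), (np.float64(16.0), np.float64(11.0)), (np.float64(18.0), np.float64(10.0)), (np.float64(18.0), np.float64(7.0)), (np.float64(19.0), np.float64(5.0)), (np.float64(20.0), np.float64(3.0)), (np.float64(20.0), np.float64(0.0)), (np.float64(19.0), np.float64(-2.0)), (np.float64(20.0), np.float64(-4.0)), (np.float64(18.0), np.float64(-7.0))]
```

Emit:
step_arm([
  [1,10,0,0,0,0,0],
], newtons=500)

```text
t: 2.7
eef_pos: [399.1, 237.3, 32.5]
eef_rot: [-0.002, -0.004, 1.0, -0.009]
wrist_force: [-9.8, -92.0, 47.0]
opening: 22.0
grasp_force: 60.0
```

That last call was my mistake. I sent y +10 in place of z, and 500 N where I meant 14. The grip was capped at 60 N and the wrist force reached 92 N, under the 120 N limit. I'm undoing the shift and restoring the grip before going on.

Emit:
step_arm([
  [-1,-10,0,0,0,0,0],
  [0,0,0,0,0,0,0],
  [0,0,0,0,0,0,0],
], newtons=14)

```text
t: 3.0
eef_pos: [399.5, 236.6, 32.6]
eef_rot: [0.001, -0.003, 1.0, 0.0]
wrist_force: [5.4, -2.2, -2.5]
opening: 23.0
grasp_force: 14.0
```

Recovered: the forces are small and the ball is still held. Now the opening arc.

Emit:
step_arm([
  [2,0,20,0,0,0,0],
  [5,0,19,0,0,0,0],
  [7,0,19,0,0,0,0],
  [9,0,18,0,0,0,0],
], newtons=14)

```text
t: 3.4
eef_pos: [419.9, 236.7, 107.5]
eef_rot: [-0.002, -0.003, 1.0, -0.0]
wrist_force: [3.8, 3.8, -11.0]
opening: 23.1
grasp_force: 14.0
```

Emit:
step_arm([
  [11,0,16,0,0,0,0],
  [13,0,15,0,0,0,0],
  [14,0,14,0,0,0,0],
  [16,0,11,0,0,0,0],
  [18,0,10,0,0,0,0],
  [18,0,7,0,0,0,0],
], newtons=14)

```text
t: 4.0
eef_pos: [510.3, 237.5, 180.9]
eef_rot: [-0.002, -0.004, 1.0, 0.0]
wrist_force: [-6.3, 2.5, -2.6]
opening: 22.7
grasp_force: 14.0
```

Emit:
step_arm([
  [19,0,5,0,0,0,0],
  [20,0,3,0,0,0,0],
  [20,0,0,0,0,0,0],
  [19,0,-2,0,0,0,0],
  [20,0,-4,0,0,0,0],
  [18,0,-7,0,0,0,0],
  [0,0,0,0,0,0,0],
  [0,0,0,0,0,0,0],
], newtons=14)

```text
t: 4.8
eef_pos: [629.6, 238.5, 177.5]
eef_rot: [0.002, -0.003, 1.0, 0.001]
wrist_force: [5.5, 4.4, 2.7]
opening: 22.7
grasp_force: 14.1
```

Emit:
step_arm([
  [0,0,0,0,0,0,0.6],
  [0,0,0,0,0,0,0.6],
  [0,0,0,0,0,0,0.6],
  [0,0,30,0,0,0,0.6],
  [0,0,40,0,0,0,0.6],
  [-20,0,0,0,0,0,0.6],
  [-40,0,0,0,0,0,0.6],
  [-40,0,0,0,0,0,0.6],
])

```text
t: 5.6
eef_pos: [526.6, 236.4, 246.0]
eef_rot: [-0.0, -0.003, 1.0, -0.0]
wrist_force: [-0.7, 1.1, 0.5]
opening: 55.8
grasp_force: 0.0
```

Emit:
step_arm([
  [-40,0,0,0,0,0,0.4],
  [-40,0,0,0,0,0,0.4],
  [-40,0,0,0,0,0,0.4],
  [-40,0,0,0,0,0,0.4],
  [0,0,0,0,0,0,0.4],
])

```text
t: 6.1
eef_pos: [363.9, 236.7, 246.1]
eef_rot: [-0.001, -0.004, 1.0, -0.0]
wrist_force: [0.8, 0.1, -0.7]
opening: 37.3
grasp_force: 0.0
```

```bash
python3 - <<'E'
from h import *
t=cap('top','t2.png');s=cap('scene','s2.png');print(tray(t))
cv2.imwrite('pics/both.png',cv2.resize(np.hstack([t['img'][100:340,60:420],s['img'][130:370,200:440]]),None,fx=1.33,fy=1.33))
for c in(t,s):print([(b[0],b[1]) for b in blobs(teal(c),20)])
E
```

```text
[([481.1, -213.4], [257.7, 134.7], -0.168)]
[((np.float64(104.8), np.float64(227.6)), 212), ((np.float64(127.2), np.float64(229.0)), 210), ((np.float64(149.6), np.float64(230.6)), 213), ((np.float64(171.5), np.float64(232.4)), 220), ((np.float64(194.2), np.float64(233.8)), 217), ((np.float64(354.2), np.float64(240.4)), 193), ((np.float64(323.3), np.float64(257.6)), 191), ((np.float64(379.3), np.float64(272.5)), 202)]
[((np.float64(272.9), np.float64(167.3)), 78), ((np.float64(262.3), np.float64(183.1)), 80), ((np.float64(286.1), np.float64(191.2)), 56), ((np.float64(334.7), np.float64(247.5)), 138), ((np.float64(346.8), np.float64(260.3)), 147), ((np.float64(359.1), np.float64(273.8)), 161), ((np.float64(372.3), np.float64(288.3)), 170), ((np.float64(386.1), np.float64(303.5)), 191)]
```

View pics/both.png

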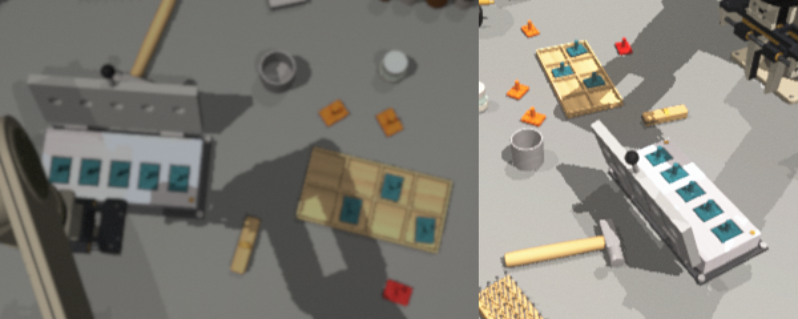

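The scene shows the cover laid back and five teal waxes in the mould, with wax1 at (194,234) in the top image. The tray holds three and is unmoved. Now wax1.

Emit:
step_arm([
  [20,-17.5,-20,0,0,0,0.35],
  [20,-17.5,-20,0,0,0,0.35],
  [20,-17.5,-20,0,0,0,0.35],
  [20,-17.5,-20,0,0,0,0.35],
  [20,-17.5,-20,0,0,0,0.35],
  [21,-17,-20,0,0,0,0.35],
  [0,0,0,0,0,0,0.35],
  [0,0,0,0,0,0,0.35],
], newtons=8)

```text
t: 7.0
eef_pos: [489.0, 131.5, 125.5]
eef_rot: [-0.001, -0.002, 1.0, -0.0]
wrist_force: [0.2, -0.2, 0.4]
opening: 32.4
grasp_force: 0.0
```

Emit:
step_arm([
  [0,0,0,0,0,0,0.35],
])

```text
t: 7.1
eef_pos: [489.2, 132.5, 127.0]
eef_rot: [0.0, -0.003, 1.0, 0.0]
wrist_force: [-0.0, 0.5, 0.5]
opening: 32.5
grasp_force: 0.0
```

```bash
python3 - <<'E'
from h import *
t=cap('top');print(tray(t))
for b in blobs(teal(t),100):
    # sprue tip = darkest/brightest unknown; plate centroid at z=44
    print(b[0],np.round(ray(t,b[0],44)),np.round(ray(t,b[0],15)))
E
```

```text
[([481.6, -213.7], [257.0, 134.2], -0.171)]
(np.float64(148.9), np.float64(234.1)) [476. 236.  44.] [481. 244.  15.]
(np.float64(354.2), np.float64(240.5)) [ 501. -239.   44.] [ 506. -243.   15.]
(np.float64(323.3), np.float64(257.6)) [ 455. -170.   44.] [ 459. -173.   15.]
(np.float64(379.3), np.float64(272.5)) [ 431. -300.   44.] [ 435. -306.   15.]
```

Emit:
step_arm([
  [-3.5,0,-25,0,0,0,0.35],
  [0,0,-25,0,0,0,0.35],
  [0,0,-20,0,0,0,0.35],
  [0,0,-9,0,0,0,0.35],
  [0,0,0,0,0,0,0.35],
])

```text
t: 7.65
eef_pos: [484.5, 132.7, 47.0]
eef_rot: [-0.001, -0.004, 1.0, -0.0]
wrist_force: [0.0, -0.9, -0.8]
opening: 32.4
grasp_force: 0.0
```

Emit:
step_arm([
  [0,0,0,0,0,0,0.2],
  [0,0,0,0,0,0,0],
  [0,0,0,0,0,0,0],
  [0,0,0,0,0,0,0],
  [0,0,0,0,0,0,0],
  [0,0,0,0,0,0,0],
], newtons=7)

```text
t: 8.25
eef_pos: [486.1, 132.4, 48.5]
eef_rot: [0.001, -0.003, 1.0, 0.0]
wrist_force: [-1.7, -0.6, 6.2]
opening: 9.7
grasp_force: 7.0
```

Emit:
step_arm([
  [0,0,4,0,0,0,0],
  [0,0,8,0,0,0,0],
  [0,0,14,0,0,0,0],
  [0,0,18,0,0,0,0],
  [0,0,16,0,0,0,0],
  [0,-8,8,0,0,0,0],
  [0,-16,2,0,0,0,0],
  [0,-24,0,0,0,0,0],
])

```text
t: 9.05
eef_pos: [485.7, 84.0, 118.7]
eef_rot: [0.001, -0.004, 1.0, 0.0]
wrist_force: [0.4, -0.6, 0.8]
opening: 10.0
grasp_force: 7.0
```

Emit:
step_arm([
  [-3,-28,0,0,0,-0.04,0],
  [-3,-28,0,0,0,-0.05,0],
  [-4,-28,0,0,0,-0.05,0],
  [-4,-28,0,0,0,-0.03,0],
  [-3,-28,0,0,0,0,0],
  [-3,-26,0,0,0,0,0],
  [0,-20,0,0,0,0,0],
  [0,-10,0,0,0,0,0],
])

```text
t: 9.85
eef_pos: [464.9, -113.7, 117.8]
eef_rot: [0.0, 0.083, 0.997, -0.0]
wrist_force: [0.6, -0.3, -0.5]
opening: 9.4
grasp_force: 7.0
```

Emit:
step_arm([
  [0,0,0,0,0,0,0],
  [0,0,0,0,0,0,0],
])

```text
t: 10.05
eef_pos: [465.2, -111.4, 117.5]
eef_rot: [-0.0, 0.082, 0.997, 0.0]
wrist_force: [0.3, 0.2, -0.2]
opening: 9.3
grasp_force: 7.0
```

```bash
python3 - <<'E'
from h import *
t=cap('top','t3.png');s=cap('scene','s3.png');print(tray(t))
cv2.imwrite('pics/s3c.png',cv2.resize(s['img'][110:310,200:400],None,fx=2.5,fy=2.5))
print([(b[0],b[1]) for b in blobs(teal(t),60)])
E
```

```text
[]
[((np.float64(104.9), np.float64(227.5)), 222), ((np.float64(127.3), np.float64(229.0)), 216), ((np.float64(149.6), np.float64(230.6)), 218), ((np.float64(171.6), np.float64(232.5)), 218), ((np.float64(355.9), np.float64(240.9)), 126), ((np.float64(379.1), np.float64(272.5)), 192)]
```

View pics/s3c.png

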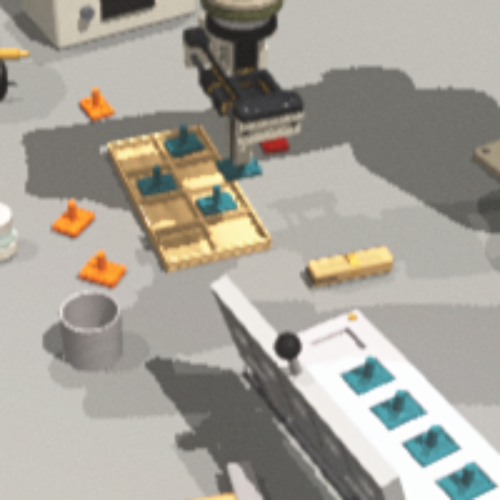

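Emit:
step_arm([
  [0,-2,-8,0,0,0,0],
  [0,-2,-18,0,0,0,0],
  [0,0,-22,0,0,0,0],
  [0,0,-22,0,0,0,0],
  [0,0,-15,0,0,0,0],
  [0,0,-8,0,0,0,0],
  [0,0,-4,0,0,0,0],
  [0,0,0,0,0,0,0],
])

```text
t: 10.95
eef_pos: [465.3, -115.5, 20.4]
eef_rot: [-0.0, 0.082, 0.997, 0.0]
wrist_force: [0.1, 0.8, 0.5]
opening: 9.6
grasp_force: 7.0
```

Emit:
step_arm([
  [0,0,-1,0,0,0,0],
  [0,0,0,0,0,0,0.35],
  [0,0,0,0,0,0,0.35],
  [0,0,0,0,0,0,0.35],
  [0,0,20,0,0,0,0.35],
  [0,0,40,0,0,0,0.35],
  [0,0,40,0,0,0,0.35],
  [0,20,0,0,0,0,0.35],
])

```text
t: 11.75
eef_pos: [469.4, -98.3, 126.3]
eef_rot: [0.005, 0.083, 0.997, -0.002]
wrist_force: [1.4, -0.1, 0.8]
opening: 32.8
grasp_force: 0.0
```

Emit:
step_arm([
  [3,40,0,0,0,0.04,0.35],
  [3,40,0,0,0,0.05,0.35],
  [4,40,0,0,0,0.05,0.35],
  [4,40,0,0,0,0.03,0.35],
  [3,40,0,0,0,0,0.35],
  [3,40,0,0,0,0,0.35],
  [0,30,0,0,0,0,0.35],
  [0,10,0,0,0,0,0.35],
])

```text
t: 12.55
eef_pos: [485.1, 186.9, 119.7]
eef_rot: [0.0, -0.004, 1.0, 0.0]
wrist_force: [-0.1, -1.1, -0.0]
opening: 32.7
grasp_force: 0.0
```

Emit:
step_arm([
  [0,0,0,0,0,0,0.35],
  [0,0,0,0,0,0,0.35],
])

```text
t: 12.75
eef_pos: [485.3, 183.4, 119.4]
eef_rot: [-0.0, -0.003, 1.0, -0.0]
wrist_force: [-1.4, -0.1, 0.1]
opening: 32.1
grasp_force: 0.0
```

```bash
python3 - <<'E'
from h import *
t=cap('top','t4.png');print(tray(t))
for b in blobs(teal(t),60): print(b[0],b[1],np.round(ray(t,b[0],15)))
E
```

```text
[([481.4, -213.3], [257.7, 134.1], -0.168)]
(np.float64(103.1), np.float64(228.9)) 143 [484. 353.  15.]
(np.float64(126.3), np.float64(233.9)) 85 [477. 297.  15.]
(np.float64(354.2), np.float64(240.5)) 192 [ 506. -243.   15.]
(np.float64(299.6), np.float64(253.2)) 193 [ 465. -116.   15.]
(np.float64(323.3), np.float64(257.7)) 187 [ 459. -173.   15.]
(np.float64(379.3), np.float64(272.5)) 200 [ 435. -306.   15.]
```

Emit:
step_arm([
  [0,1,-20,0,0,0,0.35],
  [0,0,-25,0,0,0,0.35],
  [0,0,-18,0,0,0,0.35],
  [0,0,-9,0,0,0,0.35],
  [0,0,0,0,0,0,0.35],
  [0,0,0,0,0,0,0.2],
  [0,0,0,0,0,0,0],
  [0,0,0,0,0,0,0],
], newtons=7)

```text
t: 13.6
eef_pos: [486.2, 185.4, 48.7]
eef_rot: [0.001, -0.003, 1.0, 0.0]
wrist_force: [-0.0, 0.5, -0.1]
opening: 13.1
grasp_force: 0.0
```

Emit:
step_arm([
  [0,0,0,0,0,0,0],
  [0,0,0,0,0,0,0],
  [0,0,0,0,0,0,0],
])

```text
t: 13.9
eef_pos: [486.1, 185.5, 48.4]
eef_rot: [0.001, -0.003, 1.0, 0.0]
wrist_force: [-0.7, -1.0, 5.7]
opening: 9.5
grasp_force: 7.0
```

Emit:
step_arm([
  [0,0,4,0,0,0,0],
  [0,0,8,0,0,0,0],
  [0,0,14,0,0,0,0],
  [0,0,18,0,0,0,0],
  [0,0,16,0,0,0,0],
  [0,-8,8,0,0,0,0],
  [0,-16,2,0,0,0,0],
  [0,-24,0,0,0,0,0],
])

```text
t: 14.7
eef_pos: [485.6, 137.1, 118.6]
eef_rot: [0.001, -0.004, 1.0, 0.0]
wrist_force: [0.8, 0.3, -1.3]
opening: 9.6
grasp_force: 7.0
```

Emit:
step_arm([
  [0,-30,0,0,0,0,0],
  [0,-30,0,0,0,0,0],
  [4,-30,0,0,0,0,0],
  [8,-30,0,0,0,-0.04,0],
  [8,-30,0,0,0,-0.05,0],
  [8,-30,0,0,0,-0.05,0],
  [8,-28,0,0,0,-0.03,0],
  [6,-24,0,0,0,0,0],
])

```text
t: 15.5
eef_pos: [527.2, -96.8, 117.8]
eef_rot: [0.0, 0.083, 0.997, -0.0]
wrist_force: [0.6, -0.3, -0.2]
opening: 9.5
grasp_force: 7.0
```

Emit:
step_arm([
  [1,-18,0,0,0,0,0],
  [0,-10,0,0,0,0,0],
  [0,-3,0,0,0,0,0],
  [0,0,0,0,0,0,0],
])

```text
t: 15.9
eef_pos: [528.0, -125.7, 117.5]
eef_rot: [-0.0, 0.082, 0.997, 0.0]
wrist_force: [-0.1, -0.0, 0.1]
opening: 9.5
grasp_force: 7.0
```

```bash
python3 - <<'E'
from h import *
t=cap('top');print(get_state()['eef_pos'])
for b in blobs(teal(t),60): print(b[0],b[1],np.round(ray(t,b[0],15)))
E
```

```text
[ 528.06915004 -125.26952641  117.47880369]
(np.float64(104.9), np.float64(227.5)) 222 [488. 350.  15.]
(np.float64(127.2), np.float64(229.1)) 216 [488. 296.  15.]
(np.float64(149.5), np.float64(230.5)) 220 [490. 243.  15.]
(np.float64(354.3), np.float64(241.2)) 165 [ 504. -243.   15.]
(np.float64(299.8), np.float64(253.2)) 189 [ 465. -117.   15.]
(np.float64(379.1), np.float64(272.5)) 196 [ 435. -305.   15.]
```

Emit:
step_arm([
  [0,0,-8,0,0,0,0],
  [0,0,-18,0,0,0,0],
  [0,0,-22,0,0,0,0],
  [0,0,-22,0,0,0,0],
  [0,0,-15,0,0,0,0],
  [0,0,-8,0,0,0,0],
  [0,0,-4,0,0,0,0],
  [0,0,0,0,0,0,0],
])

```text
t: 16.75
eef_pos: [528.5, -125.6, 20.6]
eef_rot: [0.0, 0.082, 0.997, 0.0]
wrist_force: [0.4, -0.2, 0.7]
opening: 9.6
grasp_force: 7.0
```

Emit:
step_arm([
  [0,0,-1,0,0,0,0],
  [0,0,0,0,0,0,0.35],
  [0,0,0,0,0,0,0.35],
  [0,0,0,0,0,0,0.35],
  [0,0,20,0,0,0,0.35],
  [0,0,40,0,0,0,0.35],
  [0,0,40,0,0,0,0.35],
  [0,20,0,0,0,0,0.35],
])

```text
t: 17.55
eef_pos: [532.5, -108.4, 126.8]
eef_rot: [0.005, 0.083, 0.997, -0.002]
wrist_force: [0.8, 0.7, 0.7]
opening: 32.7
grasp_force: 0.0
```

Emit:
step_arm([
  [-8,40,0,0,0,0.04,0.35],
  [-9,40,0,0,0,0.05,0.35],
  [-9,40,0,0,0,0.05,0.35],
  [-9,40,0,0,0,0.03,0.35],
  [-8,40,0,0,0,0,0.35],
  [0,40,0,0,0,0,0.35],
  [0,40,0,0,0,0,0.35],
  [0,32,0,0,0,0,0.35],
])

```text
t: 18.35
eef_pos: [485.1, 208.5, 119.9]
eef_rot: [0.0, -0.003, 1.0, 0.0]
wrist_force: [0.4, -0.3, 0.4]
opening: 32.6
grasp_force: 0.0
```

Emit:
step_arm([
  [0,20,0,0,0,0,0.35],
  [0,10,0,0,0,0,0.35],
  [0,0,0,0,0,0,0.35],
  [0,0,0,0,0,0,0.35],
])

```text
t: 18.75
eef_pos: [485.3, 235.5, 119.4]
eef_rot: [-0.0, -0.003, 1.0, -0.0]
wrist_force: [1.0, -0.8, -0.0]
opening: 32.3
grasp_force: 0.0
```

```bash
python3 - <<'E'
from h import *
t=cap('top');print(tray(t),get_state()['eef_pos'])
for b in blobs(teal(t),60): print(b[0],b[1],np.round(ray(t,b[0],15)))
E
```

```text
[([481.2, -213.9], [257.2, 134.2], -0.168)] [485.38389065 235.23402766 119.41026587]
(np.float64(305.7), np.float64(227.6)) 184 [ 527. -126.   15.]
(np.float64(103.8), np.float64(232.5)) 89 [476. 350.  15.]
(np.float64(150.3), np.float64(236.2)) 64 [476. 240.  15.]
(np.float64(354.3), np.float64(240.4)) 194 [ 506. -243.   15.]
(np.float64(299.8), np.float64(253.3)) 182 [ 465. -117.   15.]
(np.float64(323.6), np.float64(257.6)) 196 [ 459. -173.   15.]
(np.float64(379.3), np.float64(272.5)) 200 [ 435. -306.   15.]
```

Emit:
step_arm([
  [0,1,-20,0,0,0,0.35],
  [0,0,-25,0,0,0,0.35],
  [0,0,-18,0,0,0,0.35],
  [0,0,-9,0,0,0,0.35],
  [0,0,0,0,0,0,0.35],
  [0,0,0,0,0,0,0.2],
  [0,0,0,0,0,0,0],
  [0,0,0,0,0,0,0],
], newtons=7)

```text
t: 19.6
eef_pos: [486.2, 237.5, 48.7]
eef_rot: [0.001, -0.003, 1.0, 0.0]
wrist_force: [-0.1, 0.3, 0.4]
opening: 13.1
grasp_force: 0.0
```

Emit:
step_arm([
  [0,0,0,0,0,0,0],
  [0,0,0,0,0,0,0],
  [0,0,0,0,0,0,0],
])

```text
t: 19.9
eef_pos: [486.1, 237.5, 48.5]
eef_rot: [0.001, -0.003, 1.0, 0.0]
wrist_force: [-0.0, -0.4, 7.1]
opening: 9.3
grasp_force: 7.0
```

Emit:
step_arm([
  [0,0,4,0,0,0,0],
  [0,0,8,0,0,0,0],
  [0,0,14,0,0,0,0],
  [0,0,18,0,0,0,0],
  [0,0,16,0,0,0,0],
  [0,-8,8,0,0,0,0],
  [0,-16,2,0,0,0,0],
  [0,-24,0,0,0,0,0],
])

```text
t: 20.7
eef_pos: [485.3, 188.5, 117.8]
eef_rot: [0.0, -0.004, 1.0, 0.0]
wrist_force: [0.4, -0.2, -0.7]
opening: 9.5
grasp_force: 7.0
```

Emit:
step_arm([
  [0,-32,0,0,0,0,0],
  [0,-32,0,0,0,0,0],
  [0,-32,0,0,0,0,0],
  [0,-32,0,0,0,0,0],
  [5,-32,0,0,0,-0.04,0],
  [5,-32,0,0,0,-0.05,0],
  [6,-32,0,0,0,-0.05,0],
  [6,-32,0,0,0,-0.03,0],
])

```text
t: 21.5
eef_pos: [506.1, -69.1, 116.8]
eef_rot: [-0.001, 0.083, 0.997, -0.0]
wrist_force: [1.0, -0.2, 0.3]
opening: 9.7
grasp_force: 7.0
```

Emit:
step_arm([
  [5,-32,0,0,0,0,0],
  [5,-30,0,0,0,0,0],
  [0,-25,0,0,0,0,0],
  [0,-18,0,0,0,0,0],
  [0,-10,0,0,0,0,0],
  [0,-6,0,0,0,0,0],
  [0,0,0,0,0,0,0],
  [0,0,0,0,0,0,0],
])

```text
t: 22.3
eef_pos: [517.1, -187.1, 117.3]
eef_rot: [-0.0, 0.082, 0.997, 0.0]
wrist_force: [-0.3, -0.7, -0.5]
opening: 10.0
grasp_force: 7.0
```

```bash
python3 - <<'E'
from h import *
t=cap('top');print(get_state()['eef_pos'])
for b in blobs(teal(t),60): print(b[0],b[1],np.round(ray(t,b[0],15)))
E
```

```text
[ 517.20355165 -187.01271813  117.39137148]
(np.float64(105.0), np.float64(227.4)) 223 [488. 349.  15.]
(np.float64(127.2), np.float64(229.0)) 217 [489. 296.  15.]
(np.float64(305.8), np.float64(230.1)) 126 [ 521. -127.   15.]
(np.float64(354.2), np.float64(242.5)) 151 [ 501. -243.   15.]
(np.float64(300.3), np.float64(251.9)) 159 [ 468. -118.   15.]
(np.float64(323.6), np.float64(257.6)) 194 [ 459. -173.   15.]
(np.float64(379.2), np.float64(272.2)) 193 [ 436. -306.   15.]
```

Emit:
step_arm([
  [1,-1,-8,0,0,0,0],
  [0,0,-18,0,0,0,0],
  [0,0,-22,0,0,0,0],
  [0,0,-22,0,0,0,0],
  [0,0,-15,0,0,0,0],
  [0,0,-8,0,0,0,0],
  [0,0,-4,0,0,0,0],
  [0,0,0,0,0,0,0],
])

```text
t: 23.15
eef_pos: [518.5, -188.7, 20.5]
eef_rot: [0.0, 0.082, 0.997, 0.0]
wrist_force: [0.8, 0.2, 0.4]
opening: 10.1
grasp_force: 7.0
```

Emit:
step_arm([
  [0,0,-1,0,0,0,0],
  [0,0,0,0,0,0,0.35],
  [0,0,0,0,0,0,0.35],
  [0,0,0,0,0,0,0.35],
  [0,0,20,0,0,0,0.35],
  [0,0,40,0,0,0,0.35],
  [0,0,40,0,0,0,0.35],
  [0,20,0,0,0,0,0.35],
])

```text
t: 23.95
eef_pos: [522.3, -171.9, 126.8]
eef_rot: [0.005, 0.083, 0.997, -0.002]
wrist_force: [1.9, 0.3, 0.8]
opening: 32.6
grasp_force: 0.0
```

Emit:
step_arm([
  [-7,44,0,0,0,0.04,0.35],
  [-7,44,0,0,0,0.05,0.35],
  [-7,44,0,0,0,0.05,0.35],
  [-6,44,0,0,0,0.03,0.35],
  [-6,44,0,0,0,0,0.35],
  [0,44,0,0,0,0,0.35],
  [0,44,0,0,0,0,0.35],
  [0,44,0,0,0,0,0.35],
])

```text
t: 24.75
eef_pos: [485.2, 185.1, 120.0]
eef_rot: [0.001, -0.003, 1.0, 0.0]
wrist_force: [0.2, -0.8, 0.1]
opening: 32.5
grasp_force: 0.0
```

Emit:
step_arm([
  [0,44,0,0,0,0,0.35],
  [0,30,0,0,0,0,0.35],
  [0,20,0,0,0,0,0.35],
  [0,10,0,0,0,0,0.35],
  [0,0,0,0,0,0,0.35],
  [0,0,0,0,0,0,0.35],
])

```text
t: 25.35
eef_pos: [485.3, 286.5, 119.4]
eef_rot: [-0.0, -0.003, 1.0, -0.0]
wrist_force: [0.3, 0.3, 1.2]
opening: 32.3
grasp_force: 0.0
```

```bash
python3 - <<'E'
from h import *
t=cap('top');print(tray(t),get_state()['eef_pos'])
for b in blobs(teal(t),60): print(b[0],b[1],np.round(ray(t,b[0],15)))
E
```

```text
[([481.1, -213.6], [257.1, 134.8], -0.161)] [485.42016319 286.2146663  119.41792578]
(np.float64(305.8), np.float64(227.7)) 194 [ 527. -126.   15.]
(np.float64(332.0), np.float64(233.8)) 189 [ 518. -190.   15.]
(np.float64(126.8), np.float64(234.2)) 82 [476. 296.  15.]
(np.float64(354.2), np.float64(240.5)) 192 [ 506. -243.   15.]
(np.float64(299.7), np.float64(253.2)) 185 [ 465. -116.   15.]
(np.float64(323.5), np.float64(257.8)) 195 [ 459. -173.   15.]
(np.float64(379.4), np.float64(272.4)) 200 [ 435. -306.   15.]
```

Three patterns are placed. Now wax4 (y≈289).

Emit:
step_arm([
  [-1,2,-20,0,0,0,0.35],
  [0,0,-25,0,0,0,0.35],
  [0,0,-18,0,0,0,0.35],
  [0,0,-9,0,0,0,0.35],
  [0,0,0,0,0,0,0.35],
  [0,0,0,0,0,0,0.2],
  [0,0,0,0,0,0,0],
  [0,0,0,0,0,0,0],
], newtons=7)

```text
t: 26.2
eef_pos: [485.1, 289.6, 48.7]
eef_rot: [0.001, -0.003, 1.0, 0.0]
wrist_force: [0.7, -1.7, -0.2]
opening: 13.2
grasp_force: 0.0
```

Emit:
step_arm([
  [0,0,0,0,0,0,0],
  [0,0,0,0,0,0,0],
  [0,0,0,0,0,0,0],
])

```text
t: 26.5
eef_pos: [485.0, 289.6, 48.5]
eef_rot: [0.001, -0.003, 1.0, 0.0]
wrist_force: [-1.6, -1.4, 6.8]
opening: 9.8
grasp_force: 7.0
```

Emit:
step_arm([
  [0,0,4,0,0,0,0],
  [0,0,8,0,0,0,0],
  [0,0,14,0,0,0,0],
  [0,0,18,0,0,0,0],
  [0,0,16,0,0,0,0],
  [0,-8,8,0,0,0,0],
  [0,-16,2,0,0,0,0],
  [0,-24,0,0,0,0,0],
])

```text
t: 27.3
eef_pos: [484.2, 240.5, 117.8]
eef_rot: [0.0, -0.004, 1.0, 0.0]
wrist_force: [0.2, -0.6, -0.5]
opening: 9.8
grasp_force: 7.0
```

Emit:
step_arm([
  [0,-36,0,0,0,0,0],
  [0,-36,0,0,0,0,0],
  [0,-36,0,0,0,0,0],
  [0,-36,0,0,0,0,0],
  [-5,-36,0,0,0,-0.04,0],
  [-5,-36,0,0,0,-0.05,0],
  [-6,-36,0,0,0,-0.05,0],
  [-6,-36,0,0,0,-0.03,0],
])

```text
t: 28.1
eef_pos: [460.7, -48.9, 116.7]
eef_rot: [-0.001, 0.083, 0.997, -0.0]
wrist_force: [0.2, -0.1, -0.4]
opening: 9.6
grasp_force: 7.0
```

Emit:
step_arm([
  [-6,-36,0,0,0,0,0],
  [-6,-36,0,0,0,0,0],
  [-6,-36,0,0,0,0,0],
  [0,-32,0,0,0,0,0],
  [0,-25,0,0,0,0,0],
  [0,-16,0,0,0,0,0],
  [0,-8,0,0,0,0,0],
  [0,-4,0,0,0,0,0],
])

```text
t: 28.9
eef_pos: [443.8, -240.0, 117.1]
eef_rot: [-0.0, 0.082, 0.997, 0.0]
wrist_force: [-0.1, -0.8, -0.5]
opening: 9.6
grasp_force: 7.0
```

Emit:
step_arm([
  [0,0,0,0,0,0,0],
  [0,0,0,0,0,0,0],
])

```text
t: 29.1
eef_pos: [444.3, -238.9, 117.3]
eef_rot: [-0.0, 0.081, 0.997, 0.0]
wrist_force: [0.4, 0.0, 0.3]
opening: 9.6
grasp_force: 7.0
```

```bash
python3 - <<'E'
from h import *
t=cap('top');print(get_state()['eef_pos'])
for b in blobs(teal(t),60): print(b[0],b[1],np.round(ray(t,b[0],15)))
E
```

```text
[ 444.40521617 -238.83216729  117.39443078]
(np.float64(105.0), np.float64(227.5)) 222 [488. 349.  15.]
(np.float64(305.9), np.float64(227.6)) 185 [ 527. -127.   15.]
(np.float64(299.8), np.float64(253.2)) 191 [ 465. -117.   15.]
(np.float64(378.9), np.float64(277.8)) 72 [ 422. -305.   15.]
```

Emit:
step_arm([
  [0,-1,-8,0,0,0,0],
  [0,0,-18,0,0,0,0],
  [0,0,-22,0,0,0,0],
  [0,0,-22,0,0,0,0],
  [0,0,-15,0,0,0,0],
  [0,0,-8,0,0,0,0],
  [0,0,-4,0,0,0,0],
  [0,0,0,0,0,0,0],
])

```text
t: 29.95
eef_pos: [444.3, -240.5, 20.4]
eef_rot: [-0.0, 0.082, 0.997, 0.0]
wrist_force: [-0.3, 0.3, 0.1]
opening: 9.6
grasp_force: 7.0
```

Emit:
step_arm([
  [0,0,-1,0,0,0,0],
  [0,0,0,0,0,0,0.35],
  [0,0,0,0,0,0,0.35],
  [0,0,0,0,0,0,0.35],
  [0,0,20,0,0,0,0.35],
  [0,0,40,0,0,0,0.35],
  [0,0,40,0,0,0,0.35],
  [0,20,0,0,0,0,0.35],
])

```text
t: 30.75
eef_pos: [447.9, -224.3, 126.5]
eef_rot: [0.005, 0.083, 0.997, -0.003]
wrist_force: [0.9, -0.0, 0.3]
opening: 32.6
grasp_force: 0.0
```

Emit:
step_arm([
  [7,46,0,0,0,0.04,0.35],
  [7,46,0,0,0,0.05,0.35],
  [7,46,0,0,0,0.05,0.35],
  [7,46,0,0,0,0.03,0.35],
  [6,46,0,0,0,0,0.35],
  [6,46,0,0,0,0,0.35],
  [0,46,0,0,0,0,0.35],
  [0,46,0,0,0,0,0.35],
])

```text
t: 31.55
eef_pos: [484.3, 149.2, 119.9]
eef_rot: [0.0, -0.003, 1.0, 0.0]
wrist_force: [0.6, -0.5, 0.1]
opening: 33.0
grasp_force: 0.0
```

Emit:
step_arm([
  [0,46,0,0,0,0,0.35],
  [0,46,0,0,0,0,0.35],
  [0,40,0,0,0,0,0.35],
  [0,30,0,0,0,0,0.35],
  [0,20,0,0,0,0,0.35],
  [0,10,0,0,0,0,0.35],
  [0,0,0,0,0,0,0.35],
  [0,0,0,0,0,0,0.35],
])

```text
t: 32.35
eef_pos: [484.4, 338.4, 119.3]
eef_rot: [-0.0, -0.003, 1.0, -0.0]
wrist_force: [0.2, -0.6, 0.0]
opening: 32.3
grasp_force: 0.0
```

```bash
python3 - <<'E'
from h import *
t=cap('top');print(tray(t),get_state()['eef_pos'])
for b in blobs(teal(t),60): print(b[0],b[1],np.round(ray(t,b[0],15)))
E
```

```text
[([481.5, -213.4], [257.9, 134.2], -0.16)] [484.46542251 338.18888942 119.41252062]
(np.float64(305.9), np.float64(227.7)) 189 [ 527. -127.   15.]
(np.float64(332.0), np.float64(233.8)) 189 [ 518. -190.   15.]
(np.float64(104.6), np.float64(232.4)) 88 [476. 349.  15.]
(np.float64(354.3), np.float64(240.5)) 193 [ 506. -243.   15.]
(np.float64(299.8), np.float64(253.2)) 197 [ 465. -117.   15.]
(np.float64(323.5), np.float64(257.7)) 196 [ 459. -173.   15.]
(np.float64(352.0), np.float64(266.4)) 198 [ 444. -241.   15.]
(np.float64(379.4), np.float64(272.5)) 200 [ 435. -306.   15.]
```

Seven patterns are in the tray. Now the last one, wax5.

Emit:
step_arm([
  [-1,2,-20,0,0,0,0.35],
  [0,0,-25,0,0,0,0.35],
  [0,0,-18,0,0,0,0.35],
  [0,0,-9,0,0,0,0.35],
  [0,0,0,0,0,0,0.35],
  [0,0,0,0,0,0,0.2],
  [0,0,0,0,0,0,0],
  [0,0,0,0,0,0,0],
], newtons=7)

```text
t: 33.2
eef_pos: [484.1, 341.7, 48.8]
eef_rot: [0.001, -0.003, 1.0, 0.001]
wrist_force: [0.0, 0.8, -0.8]
opening: 12.8
grasp_force: 0.0
```

Emit:
step_arm([
  [0,0,0,0,0,0,0],
  [0,0,0,0,0,0,0],
  [0,0,0,0,0,0,0],
])

```text
t: 33.5
eef_pos: [484.0, 341.7, 48.6]
eef_rot: [0.001, -0.003, 1.0, 0.0]
wrist_force: [0.8, -0.8, 6.9]
opening: 9.6
grasp_force: 7.0
```

Emit:
step_arm([
  [0,0,4,0,0,0,0],
  [0,0,8,0,0,0,0],
  [0,0,14,0,0,0,0],
  [0,0,18,0,0,0,0],
  [0,0,16,0,0,0,0],
  [0,-8,8,0,0,0,0],
  [0,-16,2,0,0,0,0],
  [0,-24,0,0,0,0,0],
])

```text
t: 34.3
eef_pos: [483.2, 292.5, 117.7]
eef_rot: [0.0, -0.004, 1.0, 0.0]
wrist_force: [1.1, -0.5, -0.7]
opening: 9.8
grasp_force: 7.0
```

Emit:
step_arm([
  [0,-36,0,0,0,0,0],
  [0,-36,0,0,0,0,0],
  [0,-36,0,0,0,0,0],
  [0,-36,0,0,0,0,0],
  [0,-36,0,0,0,-0.04,0],
  [0,-36,0,0,0,-0.05,0],
  [0,-36,0,0,0,-0.05,0],
  [0,-36,0,0,0,-0.03,0],
])

```text
t: 35.1
eef_pos: [481.9, 2.9, 116.7]
eef_rot: [-0.001, 0.083, 0.997, -0.0]
wrist_force: [0.6, -0.3, 0.3]
opening: 10.0
grasp_force: 7.0
```

Emit:
step_arm([
  [3,-36,0,0,0,0,0],
  [3,-36,0,0,0,0,0],
  [3,-36,0,0,0,0,0],
  [4,-36,0,0,0,0,0],
  [0,-36,0,0,0,0,0],
  [0,-36,0,0,0,0,0],
  [0,-34,0,0,0,0,0],
  [0,-26,0,0,0,0,0],
])

```text
t: 35.9
eef_pos: [494.4, -273.2, 116.7]
eef_rot: [-0.001, 0.083, 0.997, 0.0]
wrist_force: [0.3, 0.9, 1.0]
opening: 9.9
grasp_force: 7.0
```

Emit:
step_arm([
  [0,-18,0,0,0,0,0],
  [0,-12,0,0,0,0,0],
  [0,-7,0,0,0,0,0],
  [0,-5,0,0,0,0,0],
  [0,0,0,0,0,0,0],
  [0,0,0,0,0,0,0],
])

```text
t: 36.5
eef_pos: [496.4, -312.0, 117.5]
eef_rot: [-0.0, 0.081, 0.997, 0.0]
wrist_force: [0.3, -0.3, 0.1]
opening: 9.7
grasp_force: 7.0
```

```bash
python3 - <<'E'
from h import *
t=cap('top');print(get_state()['eef_pos'])
for b in blobs(teal(t),60): print(b[0],b[1],np.round(ray(t,b[0],15)))
E
```

```text
[ 496.45973254 -311.95122862  117.46815445]
(np.float64(305.9), np.float64(227.6)) 182 [ 527. -127.   15.]
(np.float64(332.0), np.float64(233.8)) 188 [ 518. -190.   15.]
(np.float64(299.7), np.float64(253.2)) 189 [ 465. -116.   15.]
(np.float64(323.5), np.float64(257.7)) 197 [ 459. -173.   15.]
(np.float64(381.2), np.float64(267.7)) 66 [ 446. -310.   15.]
```

Emit:
step_arm([
  [1,0,-8,0,0,0,0],
  [0,0,-18,0,0,0,0],
  [0,0,-22,0,0,0,0],
  [0,0,-22,0,0,0,0],
  [0,0,-15,0,0,0,0],
  [0,0,-8,0,0,0,0],
  [0,0,-4,0,0,0,0],
  [0,0,0,0,0,0,0],
])

```text
t: 37.35
eef_pos: [497.5, -312.7, 20.6]
eef_rot: [0.0, 0.082, 0.997, -0.0]
wrist_force: [-0.3, 0.4, -0.1]
opening: 9.6
grasp_force: 7.0
```

Emit:
step_arm([
  [0,0,-1,0,0,0,0],
  [0,0,0,0,0,0,0.35],
  [0,0,0,0,0,0,0.35],
  [0,0,0,0,0,0,0.35],
  [0,0,20,0,0,0,0.35],
  [0,0,40,0,0,0,0.35],
  [0,0,40,0,0,0,0.35],
  [0,20,0,0,0,0,0.35],
])

```text
t: 38.15
eef_pos: [500.8, -296.8, 127.2]
eef_rot: [0.005, 0.083, 0.997, -0.003]
wrist_force: [-0.1, -0.3, 0.5]
opening: 32.7
grasp_force: 0.0
```

Emit:
step_arm([
  [8,46,15,0,0,0.04,0.6],
  [8,46,15,0,0,0.05,0.6],
  [8,46,15,0,0,0.05,0.6],
  [8,46,15,0,0,0.03,0.6],
  [8,46,15,0,0,0,0.6],
  [8,46,15,0,0,0,0.6],
  [8,46,15,0,0,0,0.6],
  [8,46,15,0,0,0,0.6],
])

```text
t: 38.95
eef_pos: [561.3, 77.2, 240.5]
eef_rot: [0.0, -0.003, 1.0, -0.0]
wrist_force: [1.4, -0.2, -0.5]
opening: 55.9
grasp_force: 0.0
```

Emit:
step_arm([
  [0,0,0,0,0,0,0.6],
  [0,0,0,0,0,0,0.6],
])

```text
t: 39.15
eef_pos: [561.5, 76.1, 239.9]
eef_rot: [0.0, -0.004, 1.0, -0.0]
wrist_force: [0.1, -1.2, -0.2]
opening: 55.9
grasp_force: 0.0
```

```bash
python3 - <<'E'
from h import *
t=cap('top');s=cap('scene');print(tray(t),get_state()['eef_pos'])
for b in blobs(teal(t),60): print(b[0],b[1],np.round(ray(t,b[0],15)))
cv2.imwrite('pics/v5.png',cv2.resize(np.hstack([t['img'][100:340,60:420],s['img'][130:370,200:440]]),None,fx=1.33,fy=1.33))
E
```

```text
[([482.3, -214.2], [256.2, 133.5], -0.161)] [560.8926445   74.26638365 238.82211842]
(np.float64(305.8), np.float64(227.7)) 188 [ 527. -126.   15.]
(np.float64(331.8), np.float64(233.8)) 182 [ 518. -189.   15.]
(np.float64(354.1), np.float64(240.6)) 184 [ 506. -243.   15.]
(np.float64(383.5), np.float64(246.6)) 196 [ 497. -313.   15.]
(np.float64(299.8), np.float64(253.3)) 193 [ 465. -117.   15.]
(np.float64(323.3), np.float64(257.7)) 184 [ 459. -173.   15.]
(np.float64(351.9), np.float64(266.5)) 192 [ 444. -241.   15.]
(np.float64(379.2), np.float64(272.4)) 192 [ 435. -306.   15.]
```

View pics/v5.png

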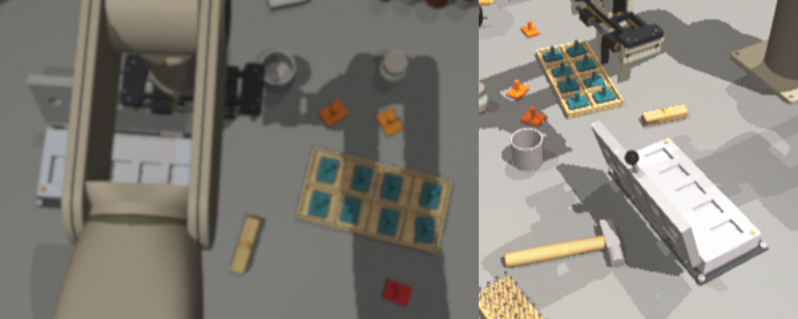

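All eight compartments now hold an upright pattern and the cavities are empty. The ball is in the scene crop at (631,157), unmoved. I'll go to it and shut the cover.

Emit:
step_arm([
  [17,40,5,0,0,0,0.6],
  [17,40,5,0,0,0,0.6],
  [17,40,0,0,0,0,0.6],
  [17,30,0,0,0,0,0.6],
  [0,12,0,0,0,0,0.6],
  [0,0,0,0,0,0,0.6],
  [0,0,0,0,0,0,0.6],
])

```text
t: 39.95
eef_pos: [629.1, 235.4, 249.0]
eef_rot: [-0.001, -0.002, 1.0, -0.0]
wrist_force: [0.1, -0.5, -1.2]
opening: 55.5
grasp_force: 0.0
```

Emit:
step_arm([
  [0,2,-25,0,0,0,0.6],
  [0,0,-25,0,0,0,0.6],
  [0,0,-15,0,0,0,0.6],
  [0,0,-6,0,0,0,0.6],
  [0,0,0,0,0,0,0.6],
  [0,0,0,0,0,0,0.3],
  [0,0,0,0,0,0,0],
  [0,0,0,0,0,0,0],
], newtons=14)

```text
t: 40.75
eef_pos: [629.9, 239.5, 179.8]
eef_rot: [0.001, -0.003, 1.0, 0.0]
wrist_force: [-0.9, -0.4, 0.2]
opening: 36.2
grasp_force: 0.0
```

Emit:
step_arm([
  [0,0,0,0,0,0,0],
  [0,0,0,0,0,0,0],
  [0,0,0,0,0,0,0],
  [0,0,0,0,0,0,0],
])

```text
t: 41.15
eef_pos: [629.6, 238.6, 179.0]
eef_rot: [0.0, -0.003, 1.0, -0.0]
wrist_force: [-1.3, -4.8, 3.1]
opening: 22.7
grasp_force: 14.0
```

Emit:
step_arm([
  [-18,0,7,0,0,0,0],
  [-20,0,4,0,0,0,0],
  [-19,0,2,0,0,0,0],
  [-20,0,0,0,0,0,0],
  [-20,0,-3,0,0,0,0],
  [-19,0,-5,0,0,0,0],
  [-18,0,-7,0,0,0,0],
  [-18,0,-10,0,0,0,0],
])

```text
t: 41.95
eef_pos: [477.8, 237.4, 166.3]
eef_rot: [0.001, -0.003, 1.0, -0.001]
wrist_force: [7.0, -10.9, -2.1]
opening: 22.8
grasp_force: 14.0
```

Emit:
step_arm([
  [-16,0,-11,0,0,0,0],
  [-14,0,-14,0,0,0,0],
  [-13,0,-15,0,0,0,0],
  [-11,0,-16,0,0,0,0],
  [-9,0,-18,0,0,0,0],
  [-7,0,-19,0,0,0,0],
  [-4,0,-14,0,0,0,0],
  [0,0,0,0,0,0,0],
])

```text
t: 42.75
eef_pos: [401.6, 236.7, 56.6]
eef_rot: [-0.001, -0.003, 1.0, -0.002]
wrist_force: [3.4, -12.6, -7.2]
opening: 23.1
grasp_force: 14.0
```

Emit:
step_arm([
  [-1,0,-10,0,0,0,0],
  [-1,0,-8,0,0,0,0],
  [0,0,-4,0,0,0,0],
  [0,0,-3,0,0,0,0],
  [0,0,0,0,0,0,0],
  [0,0,0,0,0,0,0],
])

```text
t: 43.35
eef_pos: [399.7, 236.7, 32.9]
eef_rot: [-0.002, -0.003, 1.0, -0.002]
wrist_force: [-0.5, -14.0, -1.6]
opening: 23.1
grasp_force: 14.0
```

Emit:
step_arm([
  [0,0,-1.5,0,0,0,0],
  [0,0,0,0,0,0,0],
  [0,0,0,0,0,0,0],
])

```text
t: 43.65
eef_pos: [400.1, 236.8, 32.5]
eef_rot: [-0.002, -0.003, 1.0, -0.002]
wrist_force: [-4.8, -16.9, 7.5]
opening: 23.2
grasp_force: 14.0
```

Emit:
step_arm([
  [0,0,0,0,0,0,0.6],
  [0,0,0,0,0,0,0.6],
  [0,0,0,0,0,0,0.6],
  [0,0,0,0,0,0,0.6],
  [0,0,25,0,0,0,0.6],
  [0,0,40,0,0,0,0.6],
  [0,0,40,0,0,0,0.6],
  [0,0,40,0,0,0,0.6],
])

```text
t: 44.45
eef_pos: [400.9, 239.4, 179.5]
eef_rot: [-0.0, -0.003, 1.0, 0.0]
wrist_force: [1.2, 0.5, -0.4]
opening: 55.9
grasp_force: 0.0
```

Emit:
step_arm([
  [-15,30,20,0,0,0,0.6],
  [-15,40,0,0,0,0,0.6],
  [-15,40,0,0,0,0,0.6],
  [0,30,0,0,0,0,0.6],
  [0,0,0,0,0,0,0.6],
  [0,0,0,0,0,0,0.6],
])

```text
t: 45.05
eef_pos: [355.9, 379.7, 197.7]
eef_rot: [-0.0, -0.004, 1.0, -0.0]
wrist_force: [0.6, -0.1, -0.7]
opening: 55.8
grasp_force: 0.0
```

```bash
python3 - <<'E'
from h import *
t=cap('top');s=cap('scene');print(tray(t),get_state()['eef_pos'])
for b in blobs(teal(t),60): print(b[0],b[1],np.round(ray(t,b[0],15)))
v=cv2.cvtColor(s['img'],cv2.COLOR_BGR2HSV)[...,2]
for b in blobs((v<55)[245:272,375:400],8): print('ball',b[0][0]+375,b[0][1]+245,b[1])
cv2.imwrite('pics/v6.png',cv2.resize(np.hstack([t['img'][100:340,60:420],s['img'][130:370,200:440]]),None,fx=1.33,fy=1.33))
E
```

```text
[([481.4, -213.9], [256.8, 134.1], -0.161)] [356.32654622 378.63400258 197.8195368 ]
(np.float64(305.9), np.float64(227.7)) 190 [ 527. -127.   15.]
(np.float64(332.0), np.float64(233.8)) 189 [ 518. -190.   15.]
(np.float64(354.3), np.float64(240.4)) 192 [ 506. -243.   15.]
(np.float64(383.5), np.float64(246.6)) 194 [ 497. -313.   15.]
(np.float64(299.8), np.float64(253.2)) 194 [ 465. -117.   15.]
(np.float64(323.5), np.float64(257.6)) 197 [ 459. -173.   15.]
(np.float64(352.0), np.float64(266.4)) 198 [ 444. -241.   15.]
(np.float64(379.4), np.float64(272.5)) 199 [ 435. -306.   15.]
ball 387.3 258.2 40
```

View pics/v6.png

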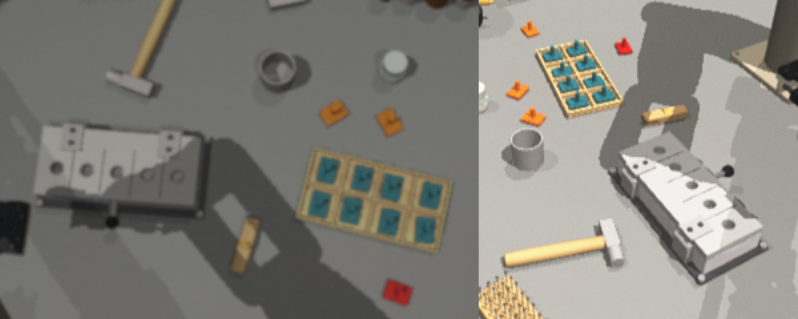

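The cover is shut: the ball is back at its starting pixel (387,258), and the holes are empty. All eight patterns stand upright in the tray and the bystanders are in place, so I'm handing in.

```bash
python3 -c "
from cell import bot; print(bot.job_done())"
```

```text
the job is handed in; nothing more can be done
None
```

Job handed in (the hand-in returned no verdict): all five patterns are in the tray with the earlier three, the cover is shut and the bystanders are in place; one mistyped move while I held the ball gripped it at 60 N and put 92 N on the wrist (limit 120), undone at once with no visible damage.

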